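Open the keyhole cover, key the tin case and hold the bolt back

TASK

Slide the cover on the locked tin case all the way to the far end of its track so that the keyhole is free, take the red-handled key from its wooden stand and work its blade past the sticky pins until its collar sits on the lock face. Then turn the key clockwise (seen from above) a full quarter turn to its stop, against the spring, and finish still gripping the key and holding it turned and fully in, so that the bolt stays drawn back; do not let go. Leave the hull, mast, anchor, paint jar and glue bottle where they are.

Things in the scene. Friction and masses are not known exactly. Their poses are not given: they have to be found in the camera images.
- case: Grey tin case with blue lid, fixed, 160 (its x) x 240 (y) x 60 mm high. Origin: centre of underside; -x is its near long side. Lock and slide cover are on the grey strip along that side, top 60 mm up; the blue lid is 66 mm high, a brass keeper on it 73 mm.
- lock_face (a point): Centre of the top of the round brass lock plug (32 mm across), 62 mm above the desk, at (-45,-50) mm in the case frame. Turns with the plug; z up, x along the keyway: a black slot 16 (x) x 6.8 (y) mm, over 30 mm deep. At plug 0 its axes are the case's. Inside, two sticky pins meet the blade's tip 10 and 17 mm down and must be forced down with it: about 5 N, then 10 N in all; slight rocking does no harm.
- plug (a joint): Turn of the lock plug, rad: 0 at rest, grows clockwise seen from above, stop at 1.57. A spring turns it back to 0 when let go (0.08 N m at the stop). It draws a brass bolt back 11 mm. The key has about 0.17 rad of play in the keyway, so the key must turn that much further than the plug.
- cover (a joint): Slide of the aluminium keyhole cover, m: 0 to 0.045, growing along the case's +y. At the start (0 to 0.010) its plate hides the keyhole; at 0.045 it is at the end of its track and the lock is free. It stays where it is left; it takes about 2 N to slide.
- cover_grip (a point): Top centre of the black upright grip of the cover, 90.5 mm above the desk; it moves with the cover, 40 mm along the case's +y from the lock centre at joint 0. The grip measures 26 (case x) x 10 (case y) x 24 mm high and stands on the cover's 3 mm plate, whose top is 66.5 mm above the desk.
- stand: Square wooden key stand, 50 x 50 x 34 mm high, fixed to the desk, with a slot that holds the key upright. Origin: centre of its underside; the slot's long direction is its x.
- key: Key upright in the stand, axes as the stand's; fits the lock either way round. Origin: centre of the collar's underside, z up, x along the blade's width. Blade below: 14 (x) x 5 (y) mm, 26 long, rounded tip. Above: collar 22 across, 4 thick, then red flat handle 30 (x) x 8 (y) mm from 4 to 46 mm up; grip across the 8. 50 g. Collar rests on the stand, later on the lock face.
- hull: White plastic ship hull on a small wooden base, 190 x 46 x 39 mm, loose bystander. Origin: centre of the underside.
- mast: Brown plastic mast with two yards lying flat, 188 x 86 x 8 mm, loose bystander. Origin: centre of the underside.
- anchor: Silver metal anchor casting lying flat, 56 x 52 x 8 mm, loose bystander. Origin: near its middle, underside.
- jar: Small glass paint jar with a blue cap, 34 mm across, 42 mm high, loose bystander. Origin: centre of the underside.
- glue: White glue bottle with an orange cap, 36 mm across, 75 mm high, loose bystander. Origin: centre of the underside.
Not all that is in view belongs to the job. Leave any blue or yellow look-alike of the key alone.

How it is judged (in metres and radians):
On the way, in this order (a step that is already met when the one before it is completed fails the run):
1. the cover is slid to the end of its track (value of joint cover above 0.04 m), for 0.2 s.
2. the key is fully in, collar on the lock face, not yet turned (z of key in the frame of lock_face between -0.004 and 0.003 m and horizontal distance between key and lock_face below 0.004 m and angle between the x axis of key and the x axis of lock_face, either way round below 0.3 rad and angle between key's own z axis and vertical below 0.15 rad and value of joint plug below 0.5 rad), for 0.1 s.
At the end, for the whole second after the job is handed in: The plug is held at more than 1.35 rad (stop at 1.57) and still, the key is upright (within 0.15 rad) and fully in (collar within 3 mm of the lock face, within 4 mm of its axis), the fingers press on the key with more than 1 N, and the cover is still open (more than 36 mm) (value of joint plug above 1.35 rad and velocity of joint plug below 0.2 rad/s and z of key in the frame of lock_face between -0.004 and 0.003 m and horizontal distance between key and lock_face below 0.004 m and angle between the x axis of key and the x axis of lock_face, either way round below 0.3 rad and angle between key's own z axis and vertical below 0.15 rad and contact force between the fingers and key above 1 N and value of joint cover above 0.036 m); the arm keeps its last pose, push and grip.
It fails at once if the hull was shifted by more than 25 mm (distance of hull from where it was at the start of the episode above 0.025 m).
It fails at once if the mast was shifted by more than 25 mm (distance of mast from where it was at the start of the episode above 0.025 m).
It fails at once if the anchor was shifted by more than 25 mm (distance of anchor from where it was at the start of the episode above 0.025 m).
It fails at once if the jar was shifted by more than 25 mm (distance of jar from where it was at the start of the episode above 0.025 m).
It fails at once if the glue was shifted by more than 25 mm (distance of glue from where it was at the start of the episode above 0.025 m).
It also fails if it takes over 72 s, if anything falls off the work surface, if the arm or the gripper's body presses on something with over 40 N, if the wrist force passes 120 N, or if a joint passes its speed limit or range.

ROBOT

A 6-joint arm with a two-finger parallel gripper is mounted at the origin on the work surface. World frame = base frame: x ahead of the robot, y to its left, z up, the work surface at z = 0. Lengths are in mm, angles in rad, forces in N, time in s.
With the tool pointing down it reaches from about 275 to 825 mm from the base axis. Payload 4.9 kg.
Tool frame: the origin (TCP) lies between the finger pads; the fingertips stand 14 mm ahead of it and the grasp point (between the pads) lies 5 mm behind it (nose_length is the distance from the TCP to the fingertips, in mm); z points along the fingers, y is the line along which they close (so a half turn about z gives the same grasp; the last joint's range is limited). The gripper opens to 85 mm and grips with 20 to 120 N. Pads are 22 mm wide; open, the fingers measure 114 mm over their backs; the gripper's body (76 mm by 85 mm) begins 54 mm behind the grasp point. The pads swing forward as they close: fully open they stand 13 mm farther back than shut.
Start: joints at [1.152, 0.326, -0.193, 1.052, 0, 1.437], TCP at [154.525, 527.864, 245.281] pointing down, gripper open.
Joint ranges: [-2.65, 2.65], [-0.97, 1.79], [-1.3, 1.35], [-1.93, 2.1], [-1.47, 1.37], [-3.14, 3.14]. Speed limits (rad/s): [2.57, 2.57, 3.14, 3.14, 3.14, 3.14].

INTERFACE

Orientations are given as a unit quaternion [x, y, z, w].
In Python, from rig import read_state, camera, job_done, nose_length gives the robot as it stands. The module is installed in compiled form; this text tells all that it offers.
- The arm moves only by the tool servo_tool, never from a script. Its argument "series" is a list of rows, each a list of 3 entries, a list of its own where there are three numbers: the opening in per cent of the stroke, from 0 (shut) to 100 (fully open), then the shift along the world's x, y, z in units of 30 mm (1.0 is 30 mm), then the turn, a rotation vector about the world's x, y, z in units of 10 degrees (1.0 is 10 degrees). In form: [[jaw, [tx, ty, tz], [wx, wy, wz]], ...]. A call has 1 to 8 rows; each row shifts and turns the commanded pose from where the row before left it; what a row does not reach is not made up. A row lasts 1/8 s, in which the tool goes at most 62.5 mm and 10.7 degrees, less where a joint would pass 70% of its speed; a pose out of reach is approached as far as the arm can. A call with a number of a shift or a turn outside -1 to 1 is refused whole. A call with a gripper value outside its range is refused whole. The fingers move at their own pace and stop on an object; "force" is the grip in N (left out, the last holds). Time passes only in rows, so rows that do not move let the fingers close. It gives the time, the measured TCP pose, the force, the opening and the grip force at its end, in the units of the state.
- read_state(): the state, without advancing time (a new reading comes with each control period).
- camera(name): name is "side" or "top"; returns a dict with "img" (400x640x3 uint8, blue, green, red), "range_z" (400x640 float32, mm along the optical axis (not along the pixel's ray), 0 where there is no reading), "fov_y" (degrees; the focal length in pixels is half the picture's height over the tangent of half this angle, whatever the lens; pixels are square), "cx", "cy" (the principal point, pixels), "world_to_cam" (4x4, takes a point from world to camera coordinates). Camera axes: x right, y up, looking along -z (the intrinsics and any distortion apply to the point x, -y, -z); pixel columns grow to the right and rows downward; lengths in mm; the calibration is good to about 2 mm. A picture is of the moment at which its call begins.
- job_done(): hands the job in; it is judged then, once.
The state is a dict: "clock": time; "joints": joint angles; "dq": joint speeds; "joint_efforts": joint torques, N m; "tcp_pos": TCP position; "ee_rot": TCP orientation; "contact_force": force on the tool from outside, world axes, zero at the start; "torque": the same for the moment, N m; "grip_width": finger opening in mm; "finger_force": force on a finger pad.
Only numpy, scipy, OpenCV 4.12 (cv2) and the standard library are available. Lean on these libraries where they do the work, as an engineer would, in place of code of your own. Each camera call takes 0.05 s, during which the arm holds its last target. There are 200 camera calls.

## Working session

There is one attempt and no reset: what is moved stays moved. The work goes in short steps, Python scripts to look and compute and a tool call to move; the robot and the scene stay as the last step left them, time stands still between calls to the robot, and variables do not carry over. Pictures are saved under pics/ and viewed, at most 10 in all, crops included, and the job is handed in when it is done.

Besides the shell and the picture viewer there is one more tool, called after "Request:" by a JSON object that holds its "name" and its "arguments". servo_tool: Moves the arm, as the interface text tells. Shifts and turns lie within -1 to 1; 1 stands for 30 mm of shift or 10 degrees of turn. Its arguments: {"type":"object","properties":{"series":{"type":"array"},"force":{"type":"number"}},"required":["series"]}

```bash
mkdir -p pics; ls; python3 - <<'E'
from rig import *
import cv2,numpy as np
for n in ("top","side"):
    c=camera(n); cv2.imwrite(f"pics/{n}0.png",c["img"]); np.savez(f"{n}0.npz",**c)
    print(n,c["img"].shape,{k:c[k] for k in c if k not in("img","range_z")}, (c["range_z"]>0).mean())
print(read_state())
E
```

```text
pics
top (400, 640, 3) {'fov_y': 43.19127227456451, 'cx': 315.19592558426854, 'cy': 191.13223339990358, 'world_to_cam': array([[-4.95616955e-03, -9.99974896e-01,  5.06389721e-03,
        -9.50635250e+01],
       [ 9.85494998e-01, -4.02525711e-03,  1.69656729e-01,
        -6.06928878e+02],
       [-1.69632086e-01,  5.83129289e-03,  9.85490209e-01,
        -1.57191036e+03],
       [ 0.00000000e+00,  0.00000000e+00,  0.00000000e+00,
         1.00000000e+00]])} 0.99609375
side (400, 640, 3) {'fov_y': 49.63637158283064, 'cx': 324.450941804507, 'cy': 196.61369501784753, 'world_to_cam': array([[-9.37338065e-01, -3.48420667e-01,  6.24493074e-04,
         4.95920619e+02],
       [ 1.70833613e-01, -4.58021217e-01,  8.72371733e-01,
        -2.19305323e+02],
       [-3.03666311e-01,  8.17813917e-01,  4.88842683e-01,
        -8.82605493e+02],
       [ 0.00000000e+00,  0.00000000e+00,  0.00000000e+00,
         1.00000000e+00]])} 0.99580859375
{'clock': 0.1, 'joints': array([ 1.15178918e+00,  3.26871941e-01, -1.93539509e-01,  1.05201340e+00,
       -9.69888999e-06,  1.43660751e+00]), 'dq': array([ 0.00020439, -0.00291787,  0.00222871, -0.0002055 ,  0.00045615,
       -0.00031122]), 'joint_efforts': array([ 1.10841836e-04, -4.44240081e+01,  2.63038552e+01,  7.80379458e-03,
       -2.31412887e-04,  3.06610332e-06]), 'tcp_pos': array([154.30680358, 527.35278891, 244.5578345 ]), 'ee_rot': array([ 1.41928249e-01,  9.89876613e-01, -7.84636432e-04, -2.17697293e-04]), 'contact_force': array([-0.98009686,  0.79112416, -0.96924283]), 'torque': array([-0.08175338, -0.01198729, -0.00782448]), 'finger_force': 0.0, 'grip_width': 85.44141961445436}
```

View pics/top0.png

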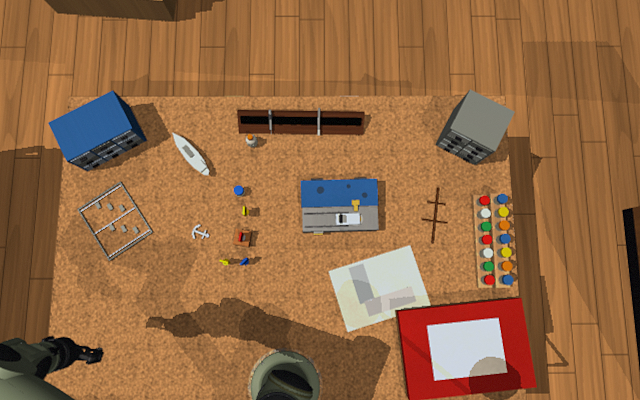

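View pics/side0.png

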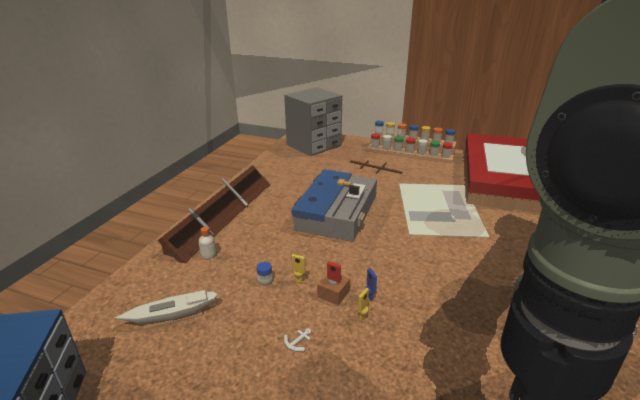

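The top view shows the case at (302-379, 180-232) with its grey strip toward the robot and the cover at about (348,219). The red key and stand are at (243,237), with yellow and blue look-alikes around them. The side view agrees, with the red key at (334,272).

```bash
cat > h.py <<'E'
from rig import *
import cv2,numpy as np
def K(c):
    f=c["img"].shape[0]/2/np.tan(np.radians(c["fov_y"])/2); return f,float(c["cx"]),float(c["cy"])
def ray(c,u,v):
    f,cx,cy=K(c); W=np.linalg.inv(c["world_to_cam"])
    d=np.stack([(np.asarray(u)-cx)/f,-(np.asarray(v)-cy)/f,-np.ones(np.shape(u))],-1)
    return W[:3,3],d@W[:3,:3].T
def onz(c,u,v,z):
    o,d=ray(c,u,v); return o+d*((z-o[2])/d[...,2])[...,None]
def pts(c):
    v,u=np.mgrid[:400,:640]; o,d=ray(c,u,v); return o+d*c["range_z"][...,None]
def proj(c,p):
    f,cx,cy=K(c); q=(c["world_to_cam"]@np.append(p,1))[:3]; return np.array([cx+f*q[0]/-q[2],cy-f*q[1]/-q[2]])
def two(c1,p1,c2,p2):
    o1,d1=ray(c1,*p1);o2,d2=ray(c2,*p2)
    s=np.linalg.lstsq(np.c_[d1,-d2],o2-o1,rcond=None)[0]
    a,b=o1+s[0]*d1,o2+s[1]*d2; return (a+b)/2,np.linalg.norm(a-b)
def hsv(c): return cv2.cvtColor(c["img"],cv2.COLOR_BGR2HSV)
E
python3 - <<'E'
from h import *
T=dict(np.load("top0.npz"));S=dict(np.load("side0.npz"))
P=pts(T);Q=pts(S)
np.set_printoptions(precision=1,suppress=True)
print("desk z top",P[270,300],P[150,400],P[120,400],P[280,100],"side",Q[300,250],Q[230,150],Q[180,420])
def rep(n,m,X):
    x=X[m]; r=cv2.minAreaRect(x[:,:2].astype(np.float32)); print(n,m.sum(),np.median(x,0),"z",np.percentile(x[:,2],[5,50,95]),r)
for n,C,X in(("top",T,P),("side",S,Q)):
    H=hsv(C); h,s,v=[H[...,i] for i in range(3)]
    roi=(X[...,0]>250)&(X[...,0]<700)&(X[...,1]>-250)&(X[...,1]<300)
    tall=roi&(X[...,2]>40)&(X[...,2]<95)
    blue=tall&(h>100)&(h<125)&(s>120)&(X[...,1]<50)
    rep(n+" lid",blue,X)
    rep(n+" red",roi&((h<5)|(h>174))&(s>170)&(X[...,2]>40),X)
    rep(n+" case",roi&(X[...,2]>50)&(X[...,1]<60)&(X[...,0]<560),X)
    rep(n+" grip/over75",roi&(X[...,2]>82)&(X[...,1]<60)&(X[...,0]<500),X)
cv2.imwrite("pics/crop_t.png",cv2.resize(T["img"][165:280,215:395],None,fx=4.4,fy=4.4,interpolation=cv2.INTER_CUBIC))
a=cv2.resize(S["img"][160:330,250:390],None,fx=3.5,fy=3.5,interpolation=cv2.INTER_CUBIC)
cv2.imwrite("pics/crop_s.png",a)
E
```

```text
desk z top [357.  -47.7   0.3] [ 757.3 -386.2   -9.2] [ 859.3 -387.6    2.3] [328.4 594.8   0.7] side [612.8 215.7   0.1] [1879.7 -785.6 -747. ] [ 374.5 -446.3    3.6]
top lid 1537 [ 600.  -148.    66.1] z [59.6 66.1 72.4] ((599.984130859375, -151.292236328125), (89.39346313476562, 198.27952575683594), 1.6874301433563232)
top red 62 [ 331.   -88.3 1652.6] z [  71.  1652.6 1652.6] ((393.05743408203125, 30.61540985107422), (267.25537109375, 23.97469711303711), 57.32596969604492)
top case 2618 [492.7 -93.4  66.3] z [  55.3   66.3 1652.6] ((445.5556945800781, -152.85110473632812), (228.90565490722656, 194.34567260742188), 0.08434172719717026)
top grip/over75 1000 [ 331.   -88.3 1652.6] z [1652.6 1652.6 1652.6] ((331.0077819824219, -88.3379135131836), (0.0, 0.0), 0.0)
side lid 60 [ 612.9 -223.8   67.9] z [66.1 67.9 69.3] ((601.6262817382812, -168.9571990966797), (51.53636932373047, 165.31642150878906), 8.910128593444824)
side red 170 [455.3 142.9  62.3] z [45.3 62.3 81.2] ((456.9688415527344, 141.95257568359375), (6.955721378326416, 26.939456939697266), 80.05398559570312)
side case 1469 [ 513.8 -128.4   62.1] z [52.8 62.1 75.2] ((512.4095458984375, -149.4439697265625), (95.3519287109375, 200.96693420410156), 0.2386854887008667)
side grip/over75 3 [ 499.4 -172.8   86.1] z [83.1 86.1 90.7] ((499.5849304199219, -172.92420959472656), (0.2032376229763031, 1.5557692050933838), 23.7711181640625)
```

View pics/crop_t.png

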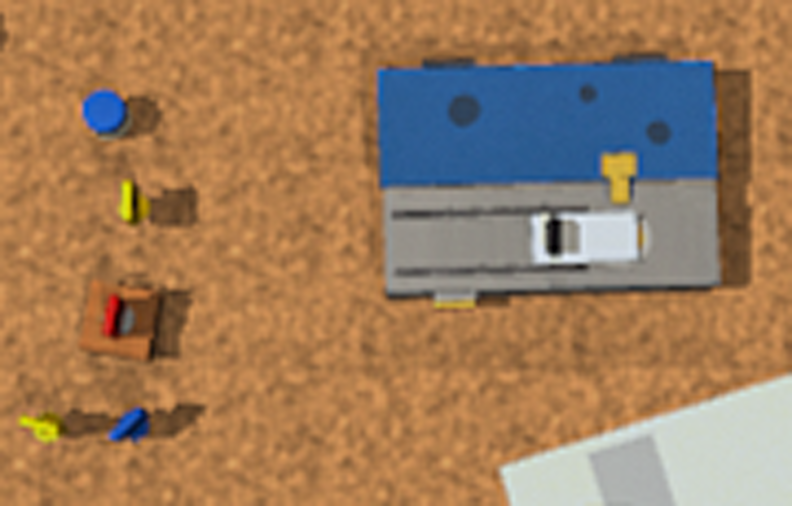

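View pics/crop_s.png

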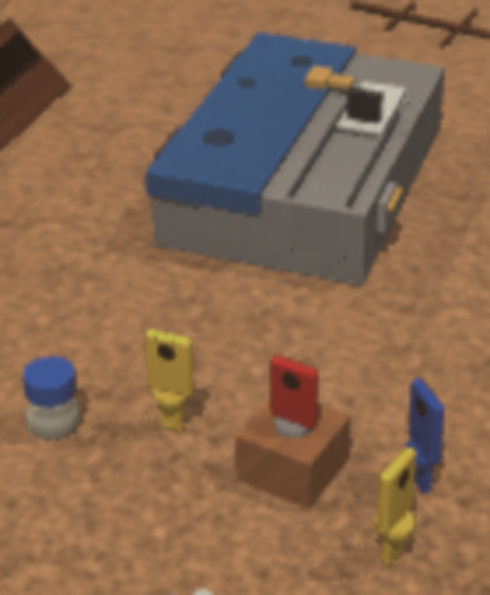

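The top crop shows the grey strip below the lid, the cover plate at (585,237) with its grip at (555,237), and the key handle at (113,317). Next I'll get exact poses.

```bash
cat > m.py <<'E'
from h import *
np.set_printoptions(precision=1,suppress=True)
T=dict(np.load("top0.npz"));S=dict(np.load("side0.npz"))
P=pts(T);Q=pts(S);H=hsv(T);h,s,v=[H[...,i].astype(int) for i in range(3)]
n=np.zeros((400,640),bool);n[175:240,295:385]=1
blue=n&(h>100)&(h<125)&(s>120)
c=max(cv2.findContours(blue.astype(np.uint8),0,1)[0],key=cv2.contourArea)[:,0]
w=onz(T,c[:,0],c[:,1],66.)[:,:2].astype(np.float32);print("lid",cv2.minAreaRect(w))
f=((P[...,2]>45)&(P[...,2]<100)&n);f=cv2.morphologyEx(f.astype(np.uint8),cv2.MORPH_OPEN,np.ones((3,3)))
c=max(cv2.findContours(f,0,1)[0],key=cv2.contourArea)[:,0]
w=onz(T,c[:,0],c[:,1],62.)[:,:2].astype(np.float32);print("case",cv2.minAreaRect(w))
print(P[205:233:2,330,:][:, [0,2]].T)
# gray rows in cover area
print(T["img"][210:228,334:364].mean(-1).astype(int))
r=((h<6)|(h>173))&(s>150)&(v>90);r[:225]=0;r[250:]=0;r[:,:225]=0;r[:,260:]=0
vv,uu=np.nonzero(r);print("red px",uu.mean(),vv.mean(),r.sum(),cv2.minAreaRect(np.c_[uu,vv].astype(np.float32)))
print(r[226:250,232:258].astype(int))
HS=hsv(S);rs=((HS[...,0]<6)|(HS[...,0]>173))&(HS[...,1]>150);rs[:255]=0;rs[295:]=0;rs[:,:315]=0;rs[:,350:]=0
cs=max(cv2.findContours(rs.astype(np.uint8),0,1)[0],key=cv2.contourArea)[:,0]
print("side red corners",cv2.approxPolyDP(cs,2.,True)[:,0].tolist())
print("side red pts",Q[rs].mean(0), np.linalg.svd(Q[rs]-Q[rs].mean(0),full_matrices=False)[2])
E
python3 m.py
```

```text
lid ((599.3467407226562, -173.69520568847656), (85.37478637695312, 242.90408325195312), 1.1295949220657349)
case ((560.221923828125, -175.58338928222656), (174.5264434814453, 245.98497009277344), 2.017521381378174)
[[558.7 553.4 546.8 540.1 534.  529.  522.3 515.2 508.5 502.4 496.1 490.2
  483.8 478.3]
 [ 69.9  62.5  63.3  66.   63.7  53.   55.3  61.3  63.8  61.8  61.8  56.8
   57.4  49.3]]
[[142 143 145 143 136 138 143 143 144 141 142 141 141 140 142 139 137 138
  135 125 131 136 137 128 113 146 140 138 138 139]
 [133 132 134 129 110 117 128 129 130 128 128 127 128 126 124 139 137 134
  133 131 120 116 112 114 131 140 141 139 137 138]
 [ 92  85  85  80  67  72  80  81  80  85  79  74  76  76  90 135 131 131
  137 143 143 141 136 146 155 142 140 138 140 140]
 [ 86  87 114 118 142 128  76  95 135 160 155 148 147 146 159 174 171 173
  179 184 178 180 184 195 191 157 124 127 140 137]
 [123 145 208 209 223 187  83 108 172 216 210 213 231 228 223 223 222 221
  219 218 220 219 220 221 214 162  92 130 140 138]
 [124 153 224 225 197 106  22   6  73 145 135 154 206 220 216 214 215 214
  215 2
[... 2378 characters left out ...]
0 0 0 0 0 0 1 1 0 0 0 0 0 0 0 0 0 0 0 0 0 0 0 0 0]
 [0 0 0 0 0 0 0 0 0 0 0 0 0 0 0 0 0 0 0 0 0 0 0 0 0 0]
 [0 0 0 0 0 0 0 0 0 0 0 0 0 0 0 0 0 0 0 0 0 0 0 0 0 0]
 [0 0 0 0 0 0 0 0 0 0 0 0 0 0 0 0 0 0 0 0 0 0 0 0 0 0]
 [0 0 0 0 0 0 0 0 0 0 0 0 0 0 0 0 0 0 0 0 0 0 0 0 0 0]
 [0 0 0 0 0 0 0 0 0 0 0 0 0 0 0 0 0 0 0 0 0 0 0 0 0 0]
 [0 0 0 0 0 0 0 0 0 0 0 0 0 0 0 0 0 0 0 0 0 0 0 0 0 0]
 [0 0 0 0 0 0 0 0 0 0 0 0 0 0 0 0 0 0 0 0 0 0 0 0 0 0]
 [0 0 0 0 0 0 0 0 0 0 0 0 0 0 0 0 0 0 0 0 0 0 0 0 0 0]
 [0 0 0 0 0 0 0 0 0 0 0 0 0 0 0 0 0 0 0 0 0 0 0 0 0 0]]
side red corners [[328, 262], [328, 277], [339, 281], [340, 266]]
side red pts [456.2 142.7  63.7] [[ 0.   0.  -1. ]
 [ 1.  -0.2  0. ]
 [ 0.2  1.   0. ]]
```

```bash
python3 - <<'E'
from h import *
np.set_printoptions(precision=2,suppress=True)
T=dict(np.load("top0.npz"));S=dict(np.load("side0.npz"));Q=pts(S);P=pts(T)
print("cams",np.linalg.inv(T["world_to_cam"])[:3,3],np.linalg.inv(S["world_to_cam"])[:3,3])
print("grip",onz(T,340.6,218.,90.5),"two", proj(S,[518,-185,90.5]))
print("key top",onz(T,239.9,235.9,80.),onz(T,np.array([240.5,239.3]),np.array([231.6,240.4]),np.array([80.,80])))
H=hsv(S);rs=((H[...,0]<6)|(H[...,0]>173))&(H[...,1]>150);rs[:255]=0;rs[295:]=0;rs[:,:315]=0;rs[:,350:]=0
q=Q[rs];m=np.median(q,0);u,s,vt=np.linalg.svd(q[:,:2]-q[:,:2].mean(0),full_matrices=False);print(s,vt,np.polyfit(q[:,0],q[:,1],1),q.min(0),q.max(0))
# ray-cast of side corner pixels: top edge at z=80, bottom z=38
for z,a,b in((80.,(327.6,261.6),(340.4,265.8)),(38.,(327.6,277.4),(339.4,281.6))):
    p=onz(S,np.array([a[0],b[0]]),np.array([a[1],b[1]]),z);d=p[0]-p[1];print(z,p,np.linalg.norm(d),np.degrees(np.arctan2(d[1],d[0])))
Hh=hsv(T);w=((Hh[...,0]>4)&(Hh[...,0]<14)&(Hh[...,1]>150));w[:225]=0;w[252:]=0;w[:,:228]=0;w[:,262:]=0
st=(P[...,2]>20)&(P[...,2]<60);st[:225]=0;st[252:]=0;st[:,:228]=0;st[:,262:]=0
v,u=np.nonzero(st);x=onz(T,u,v,34.)[:,:2].astype(np.float32);print("stand",cv2.minAreaRect(x),x.mean(0),st.sum())
# HSV along stand rows
print(Hh[237,230:258].tolist())
for C,n in((S,"s"),):
    st=(Q[...,2]>27)&(Q[...,2]<36)&(Q[...,0]>400)&(Q[...,0]<520)&(Q[...,1]>90)&(Q[...,1]<190)
    print("stand side",st.sum(),cv2.minAreaRect(Q[st][:,:2].astype(np.float32)))
print(nose_length if not callable(nose_length) else nose_length())
E
```

```text
cams [ 331.01  -88.34 1652.55] [234.29 794.15 622.46]
grip [ 514.79 -176.15   90.5 ] two [352.69 184.22]
key top [461.44 137.11  80.  ] [[474.82 135.52  80.  ]
 [447.49 138.69  80.  ]]
[113.93  20.45] [[-0.99  0.17]
 [ 0.17  0.99]] [ -0.17 218.35] [443.33 136.07  41.91] [470.02 147.12  82.91]
80.0 [[471.58 136.53  80.  ]
 [443.01 140.32  80.  ]] 28.82301581633074 -7.544955271445713
38.0 [[471.85 135.26  38.  ]
 [444.7  139.22  38.  ]] 27.437113507639143 -8.297790581200605
stand ((459.5863037109375, 136.5289764404297), (51.7124137878418, 50.21748733520508), 80.29730224609375) [459.31 135.72] 224
[[14, 148, 183], [14, 147, 208], [15, 146, 191], [14, 147, 149], [13, 171, 167], [13, 176, 171], [13, 172, 173], [14, 154, 162], [9, 154, 164], [1, 220, 220], [0, 233, 184], [0, 255, 36], [3, 99, 59], [13, 19, 93], [68, 10, 106], [11, 82, 93], [13, 194, 113], [14, 185, 110], [12, 174, 113], [13, 171, 103], [12, 170, 57], [14, 159, 69], [14, 146, 103], [15, 143, 116], [14, 145, 109], [15, 151, 96], [14, 145, 100], [14, 151, 144]]
stand side 276 ((457.2580871582031, 139.63880920410156), (53.63691329956055, 51.226341247558594), 79.35516357421875)
14.0
```

Request:
{"name": "servo_tool", "arguments": {"series": [[50,[0.5,-0.98,0],[0,0,0.22]],[50,[0.5,-0.98,0],[0,0,0.22]],[50,[0.5,-0.98,0],[0,0,0.22]],[50,[0.5,-0.98,0],[0,0,0.22]],[50,[0.5,-0.98,0],[0,0,0.22]],[50,[0.5,-0.98,0],[0,0,0.22]],[50,[0.5,-0.98,0],[0,0,0.22]],[50,[0.5,-0.98,0],[0,0,0.22]]], "force": 25}}

```text
clock: 1.1
tcp_pos: [274.7, 291.6, 245.1]
ee_rot: [-0.012, 1.0, -0.0, -0.0]
contact_force: [-0.5, -0.6, -0.0]
grip_width: 43.2
finger_force: 0.0
```

Request:
{"name": "servo_tool", "arguments": {"series": [[50,[0.5,-0.98,0],[0,0,0]],[50,[0.5,-0.98,0],[0,0,0]],[50,[0.5,-0.98,0],[0,0,0]],[50,[0.5,-0.98,0],[0,0,0]],[50,[0.5,-0.98,0],[0,0,0]],[50,[0.5,-0.98,0],[0,0,0]],[50,[0.5,-0.98,0],[0,0,0]],[50,[0.5,-0.98,0],[0,0,0]]]}}

```text
clock: 2.1
tcp_pos: [394.6, 56.5, 245.1]
ee_rot: [-0.011, 1.0, 0.0, -0.0]
contact_force: [-0.5, 0.2, 1.0]
grip_width: 42.9
finger_force: 0.0
```

Request:
{"name": "servo_tool", "arguments": {"series": [[50,[0.5,-0.98,0],[0,0,0]],[50,[0.5,-0.98,0],[0,0,0]],[50,[0.5,-0.98,0],[0,0,0]],[50,[0.5,-0.98,0],[0,0,0]],[50,[0.5,-0.98,-0.8],[0,0,0]],[50,[0.5,-0.98,-0.8],[0,0,0]],[50,[0.5,-0.8,-0.8],[0,0,0]],[50,[0.5,-0.6,0],[0,0,0]]]}}

```text
clock: 3.1
tcp_pos: [513.2, -161.3, 170.7]
ee_rot: [-0.011, 1.0, 0.001, -0.002]
contact_force: [0.6, 0.1, 0.6]
grip_width: 42.7
finger_force: 0.0
```

Request:
{"name": "servo_tool", "arguments": {"series": [[50,[0.06,-0.5,-0.5],[0,0,0]],[50,[0,-0.03,-0.7],[0,0,0]],[50,[0,0,-0.7],[0,0,0]],[50,[0,0,-0.6],[0,0,0]],[50,[0,0,-0.3],[0,0,0]],[50,[0,0,0],[0,0,0]],[5,[0,0,0],[0,0,0]],[5,[0,0,0],[0,0,0]]]}}

```text
clock: 4.1
tcp_pos: [516.9, -176.9, 90.1]
ee_rot: [-0.011, 1.0, -0.0, 0.001]
contact_force: [-1.3, 0.1, 3.4]
grip_width: 9.1
finger_force: 29.2
```

Request:
{"name": "servo_tool", "arguments": {"series": [[5,[0,0,0],[0,0,0]],[5,[0,0,0],[0,0,0]],[5,[0,0,0],[0,0,0]]]}}

```text
clock: 4.47
tcp_pos: [516.9, -176.9, 90.0]
ee_rot: [-0.011, 1.0, -0.0, 0.001]
contact_force: [0.4, 0.9, 5.5]
grip_width: 9.3
finger_force: 29.6
```

Request:
{"name": "servo_tool", "arguments": {"series": [[5,[0,0.2,0],[0,0,0]],[5,[-0.01,0.2,0],[0,0,0]],[5,[0,0.2,0],[0,0,0]],[5,[-0.01,0.2,0],[0,0,0]],[5,[0,0.2,0],[0,0,0]],[5,[-0.01,0.1,0],[0,0,0]],[5,[0,0.1,0],[0,0,0]],[5,[0,0,0],[0,0,0]]]}}

```text
clock: 5.48
tcp_pos: [516.0, -141.2, 90.0]
ee_rot: [-0.011, 1.0, -0.001, 0.001]
contact_force: [0.4, -0.1, 5.8]
grip_width: 9.2
finger_force: 29.6
```

Request:
{"name": "servo_tool", "arguments": {"series": [[5,[0,0.1,0],[0,0,0]],[5,[0,0.1,0],[0,0,0]],[5,[0,0.1,0],[0,0,0]],[5,[0,0,0],[0,0,0]],[5,[0,0,0],[0,0,0]]]}}

```text
clock: 6.1
tcp_pos: [516.1, -138.4, 90.0]
ee_rot: [-0.009, 1.0, -0.007, -0.0]
contact_force: [-1.9, -19.1, -1.0]
grip_width: 9.4
finger_force: 28.7
```

Request:
{"name": "servo_tool", "arguments": {"series": [[50,[0,-0.15,0],[0,0,0]],[50,[0,0,0],[0,0,0]],[50,[0,0,0],[0,0,0]],[50,[0,0,0.7],[0,0,0]],[50,[0,0,1],[0,0,0]],[50,[-0.2,0.9,1],[0,0,-0.1]],[50,[-0.2,0.9,0],[0,0,-0.1]],[50,[-0.2,0.9,0],[0,0,-0.1]]]}}

```text
clock: 7.1
tcp_pos: [497.3, -54.1, 170.7]
ee_rot: [0.015, 1.0, 0.0, 0.0]
contact_force: [-0.4, 0.9, 0.1]
grip_width: 42.3
finger_force: 0.0
```

Request:
{"name": "servo_tool", "arguments": {"series": [[50,[-0.25,1,0],[0,0,-0.1]],[50,[-0.25,1,0],[0,0,-0.1]],[50,[-0.25,1,0],[0,0,-0.1]],[50,[-0.25,1,0],[0,0,-0.1]],[50,[-0.25,0.9,0],[0,0,-0.1]],[50,[-0.1,0.9,0],[0,0,-0.3]],[50,[0,0.6,0],[0,0,0]],[50,[0,0,0],[0,0,0]]]}}

```text
clock: 8.1
tcp_pos: [456.5, 137.9, 170.2]
ee_rot: [0.083, 0.997, 0.0, -0.0]
contact_force: [-0.1, 0.5, -0.2]
grip_width: 42.5
finger_force: 0.0
```

```bash
python3 - <<'E'
from h import *
print(read_state()["tcp_pos"])
a=[]
for n in ("top","side"):
    c=camera(n); np.savez(f"{n}1.npz",**c)
    r=(190,240,320,385) if n=="top" else (165,225,290,390)
    a.append(cv2.resize(c["img"][r[0]:r[1],r[2]:r[3]],None,fx=6,fy=6,interpolation=cv2.INTER_CUBIC))
w=max(x.shape[1] for x in a)
cv2.imwrite("pics/c1.png",cv2.resize(np.vstack([cv2.copyMakeBorder(x,0,0,0,w-x.shape[1],0) for x in a]),None,fx=.85,fy=.85))
E
```

```text
[456.49143122 137.89558082 170.22658203]
```

View pics/c1.png

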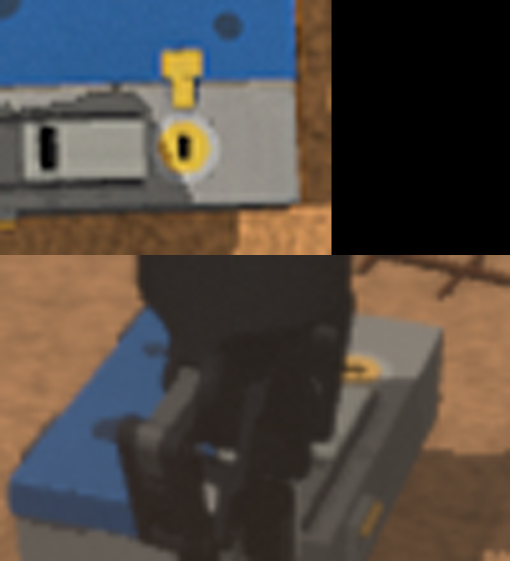

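The top crop shows the cover open (grip at (48,147)), with the brass plug and black keyway clear at (184,147). Now I'll compute the lock centre.

```bash
python3 - <<'E'
from h import *
np.set_printoptions(precision=2,suppress=True)
T=dict(np.load("top1.npz"));H=hsv(T).astype(int)
y=(H[...,0]>17)&(H[...,0]<32)&(H[...,1]>130)&(H[...,2]>80);y[:212]=0;y[228:]=0;y[:,:348]=0;y[:,365:]=0
v,u=np.nonzero(y);print(y[210:230,346:366].astype(int))
c=cv2.minEnclosingCircle(np.c_[u,v].astype(np.float32));print("circ",c,onz(T,c[0][0],c[0][1],62.))
g=T["img"].astype(float).mean(-1)
print(g[212:228,346:366].astype(int))
w=np.clip(70-g[214:224,352:360],0,None);w[:1]=0;vv,uu=np.mgrid[214:224,352:360]
s=((uu*w).sum()/w.sum(),(vv*w).sum()/w.sum());print("slot",s,onz(T,*s,62.))
E
```

```text
[[0 0 0 0 0 0 0 0 0 0 0 0 0 0 0 0 0 0 0 0]
 [0 0 0 0 0 0 0 0 0 0 0 0 0 0 0 0 0 0 0 0]
 [0 0 0 0 0 0 0 0 0 0 0 0 0 0 0 0 0 0 0 0]
 [0 0 0 0 0 0 0 0 0 0 0 0 0 0 0 0 0 0 0 0]
 [0 0 0 0 0 0 0 0 1 1 1 1 0 0 0 0 0 0 0 0]
 [0 0 0 0 0 0 0 1 1 1 1 1 1 0 0 0 0 0 0 0]
 [0 0 0 0 0 0 1 1 1 1 1 1 1 1 0 0 0 0 0 0]
 [0 0 0 0 0 1 1 1 1 0 0 1 1 1 1 0 0 0 0 0]
 [0 0 0 0 0 1 1 1 1 0 0 1 1 1 1 0 0 0 0 0]
 [0 0 0 0 0 1 1 1 1 0 0 1 1 1 1 0 0 0 0 0]
 [0 0 0 0 0 0 1 1 1 0 0 1 1 1 0 0 0 0 0 0]
 [0 0 0 0 0 0 1 1 1 1 1 1 1 1 0 0 0 0 0 0]
 [0 0 0 0 0 0 0 1 1 1 1 1 1 0 0 0 0 0 0 0]
 [0 0 0 0 0 0 0 0 1 1 0 0 0 0 0 0 0 0 0 0]
 [0 0 0 0 0 0 0 0 0 0 0 0 0 0 0 0 0 0 0 0]
 [0 0 0 0 0 0 0 0 0 0 0 0 0 0 0 0 0 0 0 0]
 [0 0 0 0 0 0 0 0 0 0 0 0 0 0 0 0 0 0 0 0]
 [0 0 0 0 0 0 0 0 0 0 0 0 0 0 0 0 0 0 0 0]
 [0 0 0 0 0 0 0 0 0 0 0 0 0 0 0 0 0 0 0 0]
 [0 0 0 0 0 0 0 0 0 0 0 0 0 0 0 0 0 0 0 0]]
circ ((355.5, 218.5), 4.743516445159912) [ 516.34 -224.92   62.  ]
[[ 43  59  83 106 148 141 149 157 155 156 147 145 160 149 144 144 144 145
  144 145]
 [ 98  99  93  95 131 147 168 177 163 167 167 169 174 167 153 129 144 146
  144 143]
 [
[... 583 characters left out ...]
 143 143]
 [151 149 123  80 102 111  99 122 157 110 108 144 157 159 171 173 165 142
  144 144]
 [154 153 126  81  93 111 104 116 152 163 161 154 157 165 177 168 152 144
  144 145]
 [158 154 127  82  93 107 108 102 117 154 168 165 167 174 171 148 144 146
  145 144]
 [129 127 112  86  86  92 104 103 103 130 184 177 173 169 147 129 144 143
  144 145]
 [ 37  47  77  90  90  90  94  99  99 120 166 170 160 150 140 143 144 143
  144 145]
 [ 58  62  78  91  90  88  89  85  86  83 106 151 141 143 142 143 145 144
  144 145]
 [ 86  85  84  91  91  89  89  87  87  84  99 136 146 145 143 144 146 142
  143 146]]
slot (np.float64(355.4387096774194), np.float64(218.32534562211984)) [ 516.9  -224.74   62.  ]
```

Request:
{"name": "servo_tool", "arguments": {"series": [[50,[0.06,-0.04,-0.8],[0,0,0]],[50,[0,0,-0.8],[0,0,0]],[50,[0,0,-0.8],[0,0,0]],[50,[0,0,-0.5],[0,0,0]],[50,[0,0,-0.3],[0,0,0]],[50,[0,0,0],[0,0,0]]]}}

```text
clock: 8.95
tcp_pos: [458.4, 135.0, 73.9]
ee_rot: [0.085, 0.996, -0.0, -0.001]
contact_force: [0.4, -0.7, 1.5]
grip_width: 42.7
finger_force: 0.0
```

Request:
{"name": "servo_tool", "arguments": {"series": [[50,[0.02,0.05,-0.2],[0,0,0]],[50,[0,0,-0.2],[0,0,0]],[50,[0,0,0],[0,0,0]],[0,[0,0,0],[0,0,0]],[0,[0,0,0],[0,0,0]],[0,[0,0,0],[0,0,0]],[0,[0,0,0],[0,0,0]]], "force": 60}}

```text
clock: 9.82
tcp_pos: [459.7, 137.8, 62.6]
ee_rot: [0.085, 0.996, 0.001, 0.0]
contact_force: [-0.4, 4.4, 1.9]
grip_width: 6.9
finger_force: 60.3
```

Request:
{"name": "servo_tool", "arguments": {"series": [[0,[0,0.03,0.2],[0,0,0]],[0,[0,0,0.4],[0,0,0]],[0,[0,0,0.6],[0,0,0]],[0,[0,0,0.8],[0,0,0]],[0,[0,0,0.8],[0,0,0]],[0,[0,0,0.6],[0,0,0]],[0,[0,0,0],[0,0,0]]]}}

```text
clock: 10.7
tcp_pos: [460.3, 137.3, 166.1]
ee_rot: [0.085, 0.996, -0.001, 0.002]
contact_force: [0.3, -0.4, -1.1]
grip_width: 7.5
finger_force: 60.1
```

```bash
python3 - <<'E'
from h import *
np.set_printoptions(precision=2,suppress=True)
print(read_state())
a=[]
for n in ("side",):
    c=camera(n); np.savez(f"{n}2.npz",**c)
    p=proj(c,read_state()["tcp_pos"]).astype(int);print(p)
    y0=max(0,p[1]-40);x0=max(0,p[0]-50);print(x0,y0)
    cv2.imwrite("pics/c2.png",cv2.resize(c["img"][y0:y0+90,x0:x0+110],None,fx=6,fy=6,interpolation=cv2.INTER_CUBIC))
E
```

```text
{'clock': 10.7, 'joints': array([ 0.14,  0.27, -0.49,  0.81, -0.  ,  0.31]), 'dq': array([-0.  ,  0.03, -0.03, -0.03,  0.01, -0.  ]), 'joint_efforts': array([  0.06, -39.35,  23.81,   0.38,  -0.01,  -0.  ]), 'tcp_pos': array([460.34, 137.25, 166.06]), 'ee_rot': array([ 0.08,  1.  , -0.  ,  0.  ]), 'contact_force': array([ 0.27, -0.43, -1.12]), 'torque': array([-0.04, -0.04,  0.  ]), 'finger_force': 60.13877034187317, 'grip_width': 7.488508077152882}
[333 227]
283 187
```

View pics/c2.png

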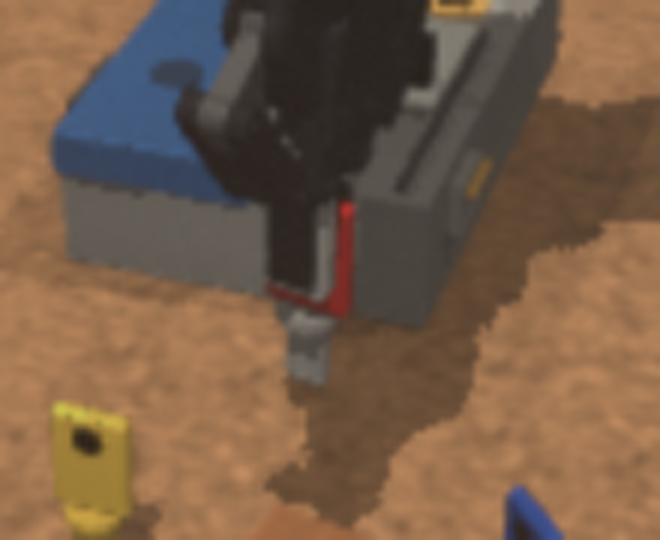

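```bash
python3 - <<'E'
from h import *
np.set_printoptions(precision=2,suppress=True)
S=dict(np.load("side2.npz"));t=read_state()["tcp_pos"]
yaw=np.radians(-9.7);ex=np.array([np.cos(yaw),np.sin(yaw),0]);ey=np.array([-ex[1],ex[0],0])
def hit(px,off):
    o,d=ray(S,283+px[0]/6-.4,187+px[1]/6-.4); s=((t-o)@ey+off)/(d@ey); q=o+s*d-t; return np.array([q@ex,q@ey,q[2]])
for n,p,off in(("bladeL",(288,365),2.5),("bladeR",(330,365),2.5),("tip",(310,385),2.5),("handR top",(354,205),4),("handR bot",(352,316),4),("handL bot",(270,287),4)): print(n,hit(p,off))
S_=S["img"][187+50:187+66,283+42:283+62];print(S_.mean(-1).astype(int));print((S_[...,2].astype(int)-S_[...,0]))
E
```

```text
bladeL [  4.6    2.5  -46.36]
bladeR [-11.     2.5  -40.68]
tip [ -3.72   2.5  -51.38]
handR top [-19.16   4.    24.22]
handR bot [-19.38   4.   -17.54]
handL bot [ 10.69   4.   -16.69]
[[102 100  98  89  73  69  62  57  56  59  68  68  59  66  68  66  61  65
   67  67]
 [107 110 109  96  77  74  73  78  75  63  56  55  57  65  67  66  61  65
   66  67]
 [111 113 114 101  78  75  86 116 109  79  73  71  66  63  64  65  60  63
   65  67]
 [123 122 122 117  92  83 103 119 119 118 115 107  97  81  67  65  64  65
   64  64]
 [123 123 120 113 108 100 101 105 106 107 105 101  91  75  64  66  67  66
   63  62]
 [120 121 122 120 116 106  87  86  95  94  90  86  76  69  66  66  67  66
   66  66]
 [119 116 116 117 115 104  79  75  78  78  75  74  71  75  74  74  73  74
   75  77]
 [126 121 122 127 122 106  78  74  75  73  72  75  80  77  76  77  76  76
   77  80]
 [127 129 131 134 131 112  81  78  78  74  75  91  84  79  81  83  80  77
   76  80]
 [125 130 130 128 124 113  98  98  97  80  78  92  84  81  83  84  80  75
   77  78]
 [121 124 126 120 115 110 101 103 102  99  95  95  84  81  81  8
[... 755 characters left out ...]
37 37]
 [80 80 81 80 76 55 19 13 14 15 14 14 15 30 38 40 40 39 40 40]
 [80 77 78 76 74 59 20 13 12 13 13 13 17 37 45 46 46 46 47 49]
 [84 81 82 83 81 59 20 13 13 12 12 13 17 44 49 49 49 47 49 50]
 [86 86 87 89 85 54 18 13 13 12 12 14 18 45 51 53 51 48 49 49]
 [83 87 88 85 79 49 16 13 14 13 13 14 18 47 52 53 51 47 47 49]
 [80 83 85 79 73 46 17 14 15 14 13 14 18 47 52 51 49 48 48 49]
 [74 72 76 77 74 49 18 14 15 15 13 14 20 50 55 52 48 49 52 51]
 [68 67 73 76 78 68 32 17 16 15 13 14 25 49 52 51 50 52 54 53]
 [71 75 78 76 75 59 45 37 30 20 16 17 35 49 51 50 51 52 52 52]
 [77 80 80 78 75 67 50 45 42 37 33 32 44 48 49 49 50 50 53 52]
 [74 80 83 83 80 74 51 46 45 44 43 42 46 46 47 49 49 50 53 52]]
```

```bash
python3 - <<'E'
from h import *
np.set_printoptions(precision=2,suppress=True)
S=dict(np.load("side1.npz"));H=hsv(S).astype(int);S2=dict(np.load("side2.npz"));H2=hsv(S2).astype(int)
for C,h in((S,H),(S2,H2)):
    g=C["img"].astype(int).mean(-1)
    y=(h[...,0]>15)&(h[...,0]<32)&(h[...,1]>120)&(h[...,2]>90);y[:178]=0;y[197:]=0;y[:,:345]=0;y[:,375:]=0
    v,u=np.nonzero(y);print(u.min(),u.max(),v.min(),v.max(),u.mean(),v.mean(),onz(C,u.mean(),v.mean(),62.))
    print(g[180:196,350:370].astype(int))
E
```

```text
357 363 185 189 360.0344827586207 187.17241379310346 [ 509.03 -227.73   62.  ]
[[ 37  44  48  50  51  51  41  42  70 122 127 127 127 127 127 128 128 127
  127 127]
 [ 37  42  44  42  45  46  39  44  73 123 126 127 127 127 127 127 127 127
  128 128]
 [ 37  39  40  39  40  40  39  48  85 124 128 127 128 128 127 128 127 127
  127 127]
 [ 37  38  38  39  38  38  40  55 102 128 130 130 130 128 128 128 128 128
  128 127]
 [ 38  38  39  37  37  39  39  60 118 142 144 142 140 135 130 129 128 127
  128 129]
 [ 37  37  36  37  38  39  41  68 134 144 146 148 147 145 141 135 129 127
  127 127]
 [ 37  37  38  38  38  36  39  59 111 117 121 141 147 148 147 144 136 129
  127 128]
 [ 37  38  38  38  38  38  41  51  75  77  77 102 142 147 146 147 140 129
  127 127]
 [ 38  39  39  39  38  39  48  86 126 127 111 130 141 141 134 142 138 126
  124 124]
 [ 38  49  41  39  38  39  48  82 104 104  98 104 103 106 103 104  98  92
   93  93]
 [ 37  43  51  40  39  38  50  89 106 102  99  97  94  92  87  83  82  82
   82  83]
 [ 39  41  51  41  38  39  59 110 118 118 117 114  96  78  80  81  82  81
   81  80]
 
[... 1079 characters left out ...]
 140 129
  126 127]
 [ 38  39  39  45  79 133 131 130 130 126 110 131 141 141 133 142 137 125
  124 127]
 [ 38  38  38  51  91 104 104 105 106 103  98 104 103 105 102 103  98  92
   97 116]
 [ 39  38  39  54  99 114 113 108 107 103  99  97  94  91  86  82  82  82
   83  90]
 [ 40  39  41  64 108 117 119 118 118 118 117 113  96  78  80  81  81  81
   81  80]
 [ 39  38  39  47  72  89 118 121 121 121 120 113  86  64  70  81  81  83
   81  76]
 [ 37  37  38  39  45  71 117 121 121 121 117  96  67  56  70  80  81  82
   80  69]
 [ 39  37  38  36  40  67 116 121 121 119 108  75  56  57  72  77  80  81
   75  66]
 [ 39  38  37  36  38  67 117 121 120 116  91  61  54  66  74  79  81  79
   69  64]]
```

Request:
{"name": "servo_tool", "arguments": {"series": [[0,[0.13,-0.5,0],[0,0,0.1]],[0,[0.13,-0.8,0],[0,0,0.1]],[0,[0.13,-0.9,0],[0,0,0.1]],[0,[0.13,-0.9,0],[0,0,0.1]],[0,[0.13,-0.9,0],[0,0,0.1]],[0,[0.13,-0.9,0],[0,0,0.1]],[0,[0.13,-0.9,0],[0,0,0.1]],[0,[0.13,-0.9,0],[0,0,0.1]]]}}

```text
clock: 11.75
tcp_pos: [489.6, -64.2, 163.2]
ee_rot: [0.015, 1.0, -0.0, -0.001]
contact_force: [1.0, -0.7, -0.9]
grip_width: 7.2
finger_force: 60.1
```

Request:
{"name": "servo_tool", "arguments": {"series": [[0,[0.13,-0.9,0],[0,0,0.1]],[0,[0.13,-0.9,0],[0,0,0.1]],[0,[0.13,-0.9,0],[0,0,0.1]],[0,[0.13,-0.9,0],[0,0,0]],[0,[0.13,-0.8,0],[0,0,0]],[0,[0.13,-0.6,-0.4],[0,0,0]],[0,[0,-0.25,-0.6],[0,0,0]],[0,[0,0,0],[0,0,0]]]}}

```text
clock: 12.75
tcp_pos: [512.5, -220.4, 132.0]
ee_rot: [-0.011, 1.0, 0.001, -0.002]
contact_force: [-0.5, 0.2, -0.4]
grip_width: 7.1
finger_force: 60.1
```

Request:
{"name": "servo_tool", "arguments": {"series": [[0,[0.14,-0.11,-0.25],[0,0,0]],[0,[0,0,0],[0,0,0]],[0,[0,0,0],[0,0,0]]]}}

```text
clock: 13.12
tcp_pos: [518.4, -223.7, 127.1]
ee_rot: [-0.011, 1.0, -0.0, 0.0]
contact_force: [0.3, 0.0, -1.0]
grip_width: 7.0
finger_force: 60.1
```

```bash
python3 - <<'E'
from h import *
np.set_printoptions(precision=2,suppress=True)
s=read_state();print(s["tcp_pos"],s["contact_force"])
c=camera("side"); np.savez("side3.npz",**c)
p=proj(c,s["tcp_pos"]).astype(int);print(p)
y0=p[1]-15;x0=p[0]-35;print(x0,y0)
cv2.imwrite("pics/c3.png",cv2.resize(c["img"][y0:y0+60,x0:x0+70],None,fx=9,fy=9,interpolation=cv2.INTER_CUBIC))
E
```

```text
[ 518.39 -223.71  127.09] [ 0.29  0.04 -1.01]
[357 165]
322 150
```

View pics/c3.png

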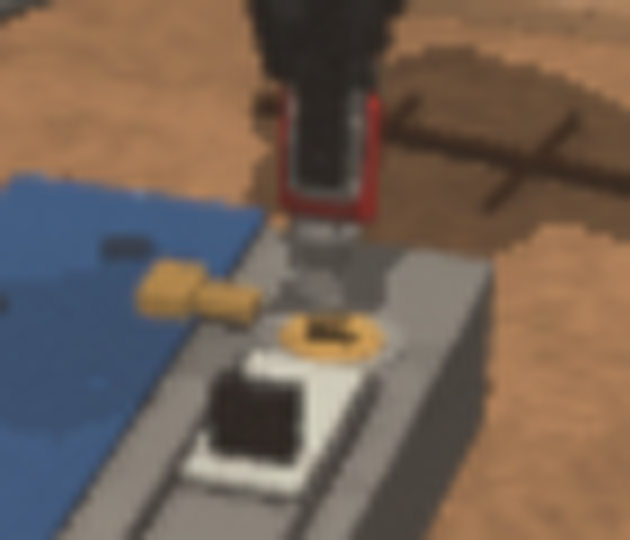

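The crop shows the red handle at (282-382), the blade tip near (320,305) and the slot at (331,331), so the key is close to its mark. I'll refine with pixel values.

```bash
python3 - <<'E'
from h import *
np.set_printoptions(precision=2,suppress=True,linewidth=150)
S=dict(np.load("side3.npz"));im=S["img"].astype(int)
print(im[172:191,350:367].mean(-1).astype(int))
print((im[...,2]-im[...,0])[160:191,350:367])
t=np.array([518.39,-223.71,127.09])
for off in (0,-28.6,-54.6): print(off,proj(S,t+[0,0,off])-[350,150])
print(proj(S,np.array([516.9,-223.7,62]))-[350,150])
E
```

```text
[[ 82  76  74  59  57  59  62  63  64  66  67  68  70  70  78  78  77]
 [ 93  81  81  73  59  59  58  58  58  59  58  58  67  69  78  79  78]
 [ 90  85 110 106  76  77  77  74  72  64  66  65  66  69  78  80  81]
 [ 82 100 115 101  83  98 108 113 109  87 106 100  77  76  80  81  82]
 [ 85 114 117  94  83  92  99 105 104  96  96  88  77  77  80  81  80]
 [111 122 126 118  87  81  79  82  82  79  77  81  81  81  81  81  82]
 [120 127 130 124  88  79  75  75  76  73  73  81  81  82  82  82  93]
 [126 129 129 125  94  88  80  78  77  74  76  81  82  82  82  93 118]
 [126 127 127 125 115  99  98  99  97  81  82  82  81  82  89 119 127]
 [128 127 124  98  94  97 103 105 103  96  85  82  82  83  91 124 127]
 [125 119 119  89  85  95 102 105 105 102  87  83  82  82  91 125 128]
 [101 108  94  84  83  82  90 100 107 109  90  84  84  84  95 125 129]
 [ 87  93  91  95  95  96  93  95  96  93  93  98  97 100 122 129 129]
 [ 90 119 127 136 138 133  97  91  92  92 103 136 140 140 140 135 130]
 [110 120 125 132 142 136  79  62  75  82 110 140 148 148 148 145 137]
 [111 124 125 128 132 128  80  69  
[... 1821 characters left out ...]
  16  12  12  12  12  13  14  13  12  12  12  12  13  16  16]
 [ 63  27  15  12  12  11  11  13  15  14  14  12  12  12  14  15  17]
 [ 43  17  13  14  21  26  20  26  27  27  27  27  24  18  16  17  17]
 [ 26  16  17  27  66  93  61  56  57  59  70  96  81  46  22  17  17]
 [ 16  15  23  66 101 106  54  38  50  58  83 108 109  92  44  19  17]
 [ 14  16  26  84 101  99  58  47  47  47  53  77 112 105  72  23  18]
 [ 15  15  21  55  90 106 106 105 106 103  90 106 112 103  55  20  16]
 [ 21  20  20  25  42  71  92 103 105 105 102 104  88  67  28  17  14]
 [ 22  21  21  21  23  28  34  46  46  47  46  44  32  27  17  15  16]]
0 [ 7.25 15.85]
-28.6 [ 6.85 25.4 ]
-54.6 [ 6.5  33.88]
[ 6.88 37.35]
```

Request:
{"name": "servo_tool", "arguments": {"series": [[0,[-0.05,0,-0.2],[0,0,0]],[0,[0,0,-0.1],[0,0,0]],[0,[0,0,0],[0,0,0]],[0,[0,0,0],[0,0,0]]]}}

```text
clock: 13.68
tcp_pos: [516.7, -224.0, 117.8]
ee_rot: [-0.011, 1.0, -0.0, 0.0]
contact_force: [-0.4, -0.1, 0.3]
grip_width: 7.2
finger_force: 60.1
```

Request:
{"name": "servo_tool", "arguments": {"series": [[0,[0,0,-0.1],[0,0,0]],[0,[0,0,-0.1],[0,0,0]],[0,[0,0,0],[0,0,0]]]}}

```text
clock: 14.05
tcp_pos: [516.4, -223.8, 111.4]
ee_rot: [-0.011, 1.0, 0.0, -0.0]
contact_force: [-0.8, 1.0, -0.6]
grip_width: 6.8
finger_force: 60.2
```

Request:
{"name": "servo_tool", "arguments": {"series": [[0,[0,0,-0.1],[0,0,0]],[0,[0,0,-0.05],[0,0,0]],[0,[0,0,0],[0,0,0]]]}}

```text
clock: 14.42
tcp_pos: [516.5, -223.8, 107.1]
ee_rot: [-0.011, 1.0, 0.0, -0.0]
contact_force: [-0.3, -1.4, -0.5]
grip_width: 7.4
finger_force: 60.2
```

Request:
{"name": "servo_tool", "arguments": {"series": [[0,[0,0,-0.1],[0,0,0]],[0,[0,0,0],[0,0,0]],[0,[0,0,0],[0,0,0]]]}}

```text
clock: 14.8
tcp_pos: [516.6, -224.0, 104.4]
ee_rot: [-0.011, 1.0, -0.0, -0.0]
contact_force: [-1.8, -1.1, 3.4]
grip_width: 7.4
finger_force: 60.7
```

Request:
{"name": "servo_tool", "arguments": {"series": [[0,[0,0,-0.1],[0,0,0]],[0,[0,0,-0.1],[0,0,0]],[0,[0,0,0],[0,0,0]]]}}

```text
clock: 15.18
tcp_pos: [516.6, -224.0, 98.6]
ee_rot: [-0.011, 1.0, -0.0, -0.0]
contact_force: [-2.2, 0.2, 4.1]
grip_width: 7.2
finger_force: 61.1
```

Request:
{"name": "servo_tool", "arguments": {"series": [[0,[0,0,-0.1],[0,0,0]],[0,[0,0,-0.1],[0,0,0]],[0,[0,0,0],[0,0,0]]]}}

```text
clock: 15.55
tcp_pos: [516.6, -224.0, 93.0]
ee_rot: [-0.011, 1.0, -0.0, 0.0]
contact_force: [-3.1, -0.5, 7.9]
grip_width: 6.8
finger_force: 61.6
```

Request:
{"name": "servo_tool", "arguments": {"series": [[0,[-0.02,0,-0.08],[0,0,0]],[0,[0,0,0],[0,0,0]],[0,[0,0,0],[0,0,0]]]}}

```text
clock: 15.92
tcp_pos: [516.5, -224.1, 90.8]
ee_rot: [-0.011, 1.0, -0.0, 0.001]
contact_force: [-2.7, 0.8, 8.6]
grip_width: 7.0
finger_force: 61.6
```

Request:
{"name": "servo_tool", "arguments": {"series": [[0,[0,0,-0.06],[0,0,0]],[0,[0,0,-0.04],[0,0,0]],[0,[0,0,0],[0,0,0]],[0,[0,0,0],[0,0,0]]]}}

```text
clock: 16.42
tcp_pos: [516.6, -224.1, 90.1]
ee_rot: [-0.011, 1.0, -0.001, 0.001]
contact_force: [-8.5, 3.8, 27.2]
grip_width: 6.7
finger_force: 64.4
```

Request:
{"name": "servo_tool", "arguments": {"series": [[0,[0,0,0.02],[0,0,0]],[0,[0,0,0],[0,0,-0.4]],[0,[0,0,0],[0,0,-0.5]],[0,[0,0,0],[0,0,-0.5]],[0,[0,0,0],[0,0,-0.5]],[0,[0,0,0],[0,0,-0.5]],[0,[0,0,0],[0,0,-0.5]],[0,[0,0,0],[0,0,0]]], "force": 80}}

```text
clock: 17.42
tcp_pos: [516.6, -224.2, 90.2]
ee_rot: [0.24, 0.971, -0.0, 0.001]
contact_force: [-6.6, 3.5, 21.8]
grip_width: 6.9
finger_force: 79.5
```

```bash
python3 -c "
from rig import *
s=read_state();print(s['tcp_pos'],s['ee_rot'],s['contact_force'],s['torque'],s['joints'])"
```

```text
[ 516.5854818  -224.15853222   90.19109866] [ 2.39628265e-01  9.70864037e-01 -3.87064748e-04  1.07993414e-03] [-6.58808886  3.49675212 21.75124254] [0.73632501 1.56950299 0.07226885] [-5.40424795e-01  4.97281373e-01 -3.64503759e-01  7.06719183e-01
 -1.04841158e-04 -5.64587048e-02]
```

Request:
{"name": "servo_tool", "arguments": {"series": [[0,[0,0,0],[0,0,-0.5]],[0,[0,0,0],[0,0,-0.5]],[0,[0,0,0],[0,0,-0.5]],[0,[0,0,0],[0,0,-0.5]],[0,[0,0,0],[0,0,-0.5]],[0,[0,0,0],[0,0,-0.5]],[0,[0,0,0],[0,0,-0.5]],[0,[0,0,0],[0,0,0]]]}}

```text
clock: 18.42
tcp_pos: [516.7, -224.1, 90.2]
ee_rot: [0.52, 0.854, 0.0, 0.001]
contact_force: [-6.3, 3.9, 22.3]
grip_width: 7.1
finger_force: 79.5
```

Request:
{"name": "servo_tool", "arguments": {"series": [[0,[0,0,0],[0,0,-0.5]],[0,[0,0,0],[0,0,-0.5]],[0,[0,0,0],[0,0,-0.5]],[0,[0,0,0],[0,0,-0.5]],[0,[0,0,0],[0,0,-0.5]],[0,[0,0,0],[0,0,-0.5]],[0,[0,0,0],[0,0,-0.2]],[0,[0,0,0],[0,0,0]]]}}

```text
clock: 19.42
tcp_pos: [516.6, -224.1, 90.2]
ee_rot: [0.736, 0.678, 0.0, 0.001]
contact_force: [-6.1, 3.0, 22.8]
grip_width: 6.8
finger_force: 79.5
```

```bash
python3 -c "
from rig import *
s=read_state();print(s['tcp_pos'],s['ee_rot'],s['contact_force'],s['torque'],s['joints'])"
```

```text
[ 516.59170021 -224.09530754   90.18100494] [7.35516222e-01 6.77506203e-01 3.47383961e-04 1.05393918e-03] [-6.08557396  3.04521141 22.81890279] [0.78554855 1.61419524 0.10229265] [-5.40413607e-01  4.97299671e-01 -3.64503204e-01  7.06775189e-01
  7.18440575e-05  1.11244443e+00]
```

Request:
{"name": "servo_tool", "arguments": {"series": [[0,[0,0,0],[0,0,-0.3]],[0,[0,0,0],[0,0,0]],[0,[0,0,0],[0,0,0]],[0,[0,0,0],[0,0,0]]]}}

```text
clock: 19.92
tcp_pos: [516.4, -224.0, 90.2]
ee_rot: [0.753, 0.658, 0.0, 0.001]
contact_force: [-7.0, 4.1, 23.1]
grip_width: 6.8
finger_force: 79.6
```

```bash
python3 - <<'E'
from h import *
s=read_state();print(s['tcp_pos'],s['ee_rot'],s['contact_force'],s['torque'],s['clock'])
c=camera("side");p=proj(c,s["tcp_pos"]).astype(int);y0=p[1]-25;x0=p[0]-35
cv2.imwrite("pics/c4.png",cv2.resize(c["img"][y0:y0+60,x0:x0+70],None,fx=9,fy=9,interpolation=cv2.INTER_CUBIC))
E
```

```text
[ 516.3717609  -224.01410218   90.17795221] [7.52959680e-01 6.58066040e-01 2.79444403e-04 8.54001133e-04] [-6.9958616   4.09987808 23.1378295 ] [0.84309591 1.71885658 0.11095555] 19.925
```

View pics/c4.png

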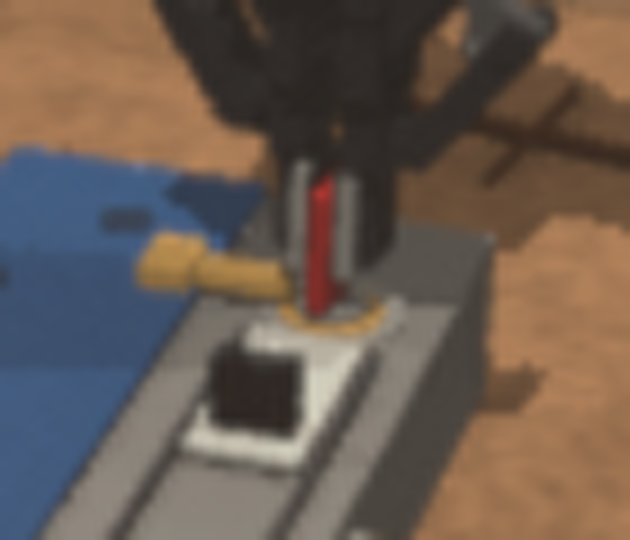

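The key is turned edge-on with its collar seated, the bolt has moved about 30 px in the crop, and the cover is open. Handing in.

```bash
python3 -c "
from rig import *
print(job_done())"
```

```text
the job is handed in; nothing more can be done
None
```

The job is handed in after about 20 s on the robot's clock, with no verdict returned: the cover is at its stop, and the key is fully in, turned about 99° (plug about 89° by my estimate, after the play) and still gripped at 80 N; I steered clear of the bystanders but did not re-check their positions.

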